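# Lock a denture flask in its clamp with the mallet

## Robot

A 6-joint arm with a two-finger parallel gripper is mounted at the origin on the work surface. World frame = base frame: x ahead of the robot, y to its left, z up, the work surface at z = 0. Lengths are in m, angles in rad, forces in N, time in s.
With the tool pointing down it reaches from about 0.35 to 0.875 m from the base axis. Payload 4.2 kg.
Tool frame: the origin (TCP) lies on the centre line of the jaws, within the pads' length; the fingertips stand 22 mm ahead of it and the grasp point (between the pads) lies 3 mm ahead of it; z points along the fingers, y is the direction in which the jaws open and shut (so a half turn about z gives the same grasp; the last joint's range is limited). The gripper opens to 85 mm and grips with 20 to 120 N. Pads are 22 mm wide; open, the fingers measure 114 mm over their backs; the gripper's body (76 mm by 85 mm) begins 54 mm behind the grasp point. The pads swing forward as they close: fully open they stand 13 mm farther back than shut.
Start: joints at [1.379, 0.385, 0.008, 0, -1.194, -0.259], TCP at [0.272, 0.563, 0.233] pointing down, gripper open.
Joint ranges: [-3.14, 3.14], [-1.21, 2.06], [-1.07, 1.41], [-3.16, 2.05], [-2.99, -0.16], [-3.1, 3.1]. Speed limits (rad/s): [2.79, 2.79, 3.14, 3.14, 3.14, 3.14].

## Interface

Orientations are given as a rotation vector (axis times angle).
In Python, from cell import move_ptp, move_linear, move_j, grip, hold, ik, camera, calibration, Unreachable, finish_job, silhouettes, read_t, read_q, read_dq, read_tau, read_position, read_ee_rot, read_ft_force, read_moment, read_opening gives the robot as it stands. Calls block until the motion is done:
- move_ptp(position, orientation): joint-space move of the TCP to a pose.
- move_linear(position, speed=0.15, rotation=None): straight line of the TCP; rotation=None keeps the orientation; speed is the mean speed in m/s.
- move_j(angles): joint-space move.
- grip(opening, newtons=None): opening from 0.0 (shut) to 1.0 (fully open); newtons is the grip in N (None keeps the last); returns when the fingers have stopped.
- hold(seconds).
- ik(position, orientation): joint angles nearest the present ones, or None.
- camera(name): name is "scene" or "top" or "wrist"; returns (picture, depth): 480x640x3 uint8, red, green, blue; 480x640 float32, m along the optical axis (not along the pixel's ray), 0 where there is no reading.
- calibration(name): a dict with "fx", "fy", "cx", "cy" (pixels), "pose" (4x4, takes a point from camera to world coordinates); the wrist camera has in their place "T_tool_cam" (4x4, takes a point from camera to tool coordinates, whose origin is the TCP and whose axes are the flange's). Camera axes: x right, y down, z forward; pixel columns grow to the right and rows downward; lengths in m; the calibration is good to about 2 mm. The wrist camera is an equidistant fisheye: a pixel r from the principal point sees the ray r / f radians off the axis. A picture is of the moment at which its call begins: read the wrist's pose just before it. calibration takes no time and is no camera call.
A pose or a line that the arm cannot do raises Unreachable and nothing moves.
- finish_job(): hands the job in, once; it reports no verdict.
Trained networks look in the newest picture that a camera, given by its name, has taken for a name from the list of things; names that differ only in an ending like _2 or _b are one class to them, and where a whole thing is asked for, a point or a joint stands for the part that bears it (a point fixed in the world has none). Each returns a list of dicts, best first, with "p" (0 to 1); they miss things now and then, are a little off and sometimes report something else, mostly with a low value. They report only what shows in the picture. A call takes as long as a camera call. They do not tell look-alikes from the thing itself.
- silhouettes(camera, label): "pixels" (480x640 bool, what is visible of it) and "extent" ([left, top, right, bottom] in pixels, round what is visible of it).
Readings, each from a call of its own:
- read_t(): time.
- read_q(): joint angles.
- read_dq(): joint speeds.
- read_tau(): joint torques, N m.
- read_position(): TCP position.
- read_ee_rot(): TCP orientation.
- read_ft_force(): force on the tool from outside, world axes, zero at the start.
- read_moment(): the same for the moment, N m.
- read_opening(): opening from 0.0 (shut) to 1.0 (fully open).
Only numpy, scipy, OpenCV 4.12 (cv2) and the standard library are available. Lean on these libraries where they do the work, as an engineer would, in place of code of your own. Each camera call takes 0.05 s, during which the arm holds its last target. There are 200 camera calls.

## Task

Set the aluminium flask upright into the cradle of the blue flask clamp, lowering it in rather than dropping it, and let go of it. Then take the mallet and lock the clamp with it: knock the red sprung pin down with one or more brisk blows, not a slow push, until it is fully home, without touching the pin with the gripper or hitting the flask. Finally put the mallet back on its rest as you found it, head standing on the rubber and handle in the fork, and leave the plaster cast, the bowl and the jar where they are.

Things in the scene. Friction and masses are not known exactly. Their poses are not given: they have to be found in the camera images.
- flask: Loose closed denture flask, aluminium, 0.5 kg: a block 100 (x) x 76 (y) x 40 mm high with a dark seam and four brass bolts; on top a centred grip rib 70 (x) x 20 (y) mm rises from 40 to 72 mm above the underside. Origin: centre of its underside; x along its length and the rib, z up. The same after a half turn about z.
- clamp: Fixed flask clamp, blue base 235 x 110 x 20 mm. Origin: on the bench under the clamped flask's centre; x along the clamp from the steel end stop to the red pin, z up. At x = 85 to 155 mm is a blue wedge housing, 80 mm wide, 71 mm high over the bench, with the pin on top at x = 120 mm.
- cradle (a point): Middle of the open cradle's floor, where the centre of the flask's underside goes, the flask's length along the clamp's x. At clamp x = +5 mm, 20 mm above the bench. The cradle is 111 mm long (end stop, 36 mm high over the bench, to jaw) and 84 mm wide between steel rails 32 mm high over the bench. Axes as the clamp's.
- jaw (a joint): Travel in m of the brass jaw (70 mm wide, 49 mm high over the bench) at the pin's end of the cradle, toward the end stop. Driven only by the pin through a wedge: 0 open, face at clamp x = 60.5 mm; 0.010 with the pin home, which traps the flask.
- pin (a joint): Travel of the sprung pin in m, growing downward: about 0 to 0.003 at the start (up), 0.022 fully home (its red head then rests on the housing). It yields at about 7 to 11 N and the wedge keeps it where it has been driven.
- pin_top (a point): Centre of the flat top of the pin's red head (disc 38 mm across, 20 mm thick), 113 mm above the bench when up and 91 mm when home; moves with the pin.
- mallet: Loose mallet, 0.32 kg: steel head with white nylon faces, a cylinder 40 mm across and 76 mm long, axis along z, and a wooden handle of 18 (y) x 24 (z) mm section along -x to x = -176 mm. Origin: centre of the head; the striking face is 38 mm below it. It starts with the head standing on end on the rest and the handle level in the fork.
- rest: Fixed mallet rest: black rubber plate 8 mm thick, 215 x 90 mm, x from -172 to +42 mm, with a wooden fork at x = -130 mm: saddle 34 mm above the bench, prongs 32 mm apart and 52 mm high. Origin: on the bench under the place of the mallet's head, the handle pointing along -x, z up. The mallet at rest has its origin 46 mm above this one, axes alike.
- cast: Bystander: loose plaster cast of a jaw with white teeth, 70 x 75 x 43 mm. Origin: centre of its underside.
- bowl: Bystander: loose green mixing bowl, 100 mm across, 55 mm high. Origin: centre of its underside.
- jar: Bystander: loose amber jar, 56 mm across, 85 mm high. Origin: centre of its underside.
Mind the look-alikes: they are no part of the job. What is shaped like the flask but brown or purple is not meant.

How it is judged:
By the outcome, as a careful person would: the job done as asked, in the order asked, and still so for the second after the job is handed in, with the robot touching nothing.
It also fails if it takes over 58 s, if anything falls off the work surface, if the arm or the gripper's body presses on something with over 40 N, if the wrist force passes 120 N, or if a joint passes its speed limit or range.

## Working session

There is one attempt and no reset: what is moved stays moved. The work goes in short steps, each a Python script; the robot and the scene stay as the last script left them, time stands still between calls to the robot, and variables do not carry over. Pictures are saved under pics/ and viewed, about 8 in all and at most 12, crops included, and the job is handed in when it is done.

```bash
mkdir -p pics; ls
python3 - <<'E'
from cell import *
import cv2, numpy as np, pickle
D={}
for n in("scene","top"):
    p,d=camera(n); D[n]=(p,d,calibration(n)); cv2.imwrite(f"pics/{n}0.png",p[...,::-1])
    print(n,calibration(n))
    for l in("flask","clamp","mallet","rest","pin"):
        for s in silhouettes(n,l)[:4]: print(n,l,round(float(s["p"]),2),s["extent"])
pickle.dump(D,open("d0.pkl","wb"))
print(read_t(),calibration("wrist"),read_ee_rot())
E
```

```text
pics
scene {'fx': 511.52973603390353, 'fy': 511.52973603390353, 'cx': 324.38978408391415, 'cy': 236.4931517576149, 'pose': array([[-0.47393028,  0.72261553, -0.5032066 ,  1.19211833],
       [ 0.88052618,  0.38372411, -0.27826149,  0.26861652],
       [-0.00798357, -0.57496313, -0.81814037,  1.16557867],
       [ 0.        ,  0.        ,  0.        ,  1.        ]])}
scene flask 0.98 [170.0, 205.1, 213.1, 245.9]
scene flask 0.73 [306.7, 146.0, 345.3, 185.5]
scene flask 0.71 [188.0, 254.6, 232.4, 294.8]
scene flask 0.68 [369.7, 203.3, 406.7, 232.9]
scene clamp 0.6 [392.4, 218.1, 473.8, 308.6]
scene mallet 0.95 [254.2, 178.3, 289.6, 242.2]
scene rest 0.67 [248.1, 186.6, 299.8, 256.8]
scene pin 0.71 [451.0, 223.0, 465.3, 236.2]
scene pin 0.42 [252.5, 178.3, 292.7, 241.2]
top {'fx': 437.46650202945096, 'fy': 437.46650202945096, 'cx': 321.849251143353, 'cy': 238.5925825634251, 'pose': array([[ 0.01520981, -0.9927399 ,  0.11931536,  0.38627544],
       [-0.99983678, -0.0139368 ,  0.01149657, -0.09630951],
       [-0.00975023, -0.11947075, -0.99278984,  1.10276851],
       [ 0.        ,  0. 
[... 157 characters left out ...]
2.7, 329.5]
top flask 0.56 [365.1, 324.6, 403.9, 374.7]
top clamp 0.71 [185.0, 217.3, 251.6, 320.2]
top mallet 0.69 [394.9, 212.5, 420.6, 299.3]
top pin 0.56 [189.3, 294.0, 208.3, 309.1]
0.6 {'fx': 371.64829954431775, 'fy': 371.64829954431775, 'cx': 323.7879618914845, 'cy': 241.17377333020588, 'T_tool_cam': array([[ 3.50403905e-04, -9.59929680e-01, -2.80240766e-01,
         7.16004638e-02],
       [ 9.99999789e-01,  1.82993431e-04,  6.23545986e-04,
        -7.76176699e-05],
       [-5.47278079e-04, -2.80240925e-01,  9.59929541e-01,
        -1.41766748e-01],
       [ 0.00000000e+00,  0.00000000e+00,  0.00000000e+00,
         1.00000000e+00]])} [ 3.06210536e+00 -7.02158959e-01 -7.15561496e-05]
```

Run:
```python
import cv2
a=cv2.imread("pics/top0.png")[110:390,160:520]
cv2.imwrite("pics/topc.png",cv2.resize(a,(770,599),interpolation=3))
```

```text
(no output)
```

View pics/topc.png

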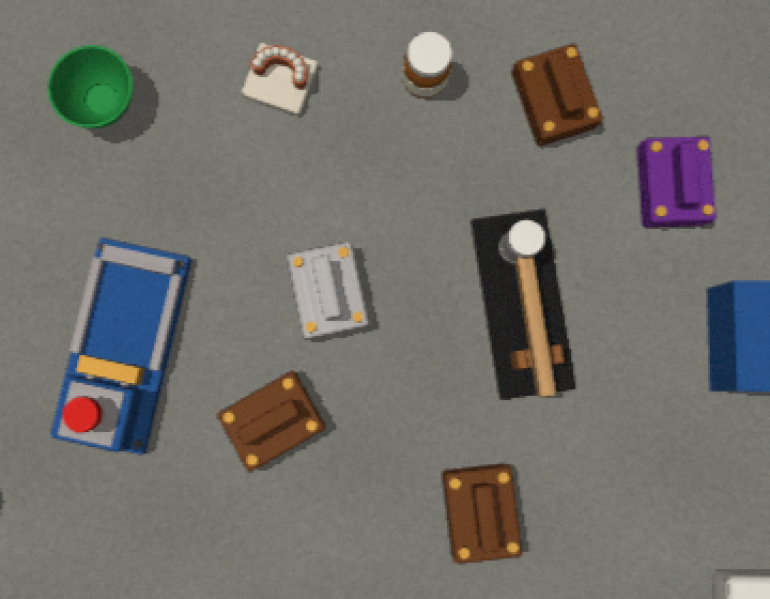

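View pics/scene0.png

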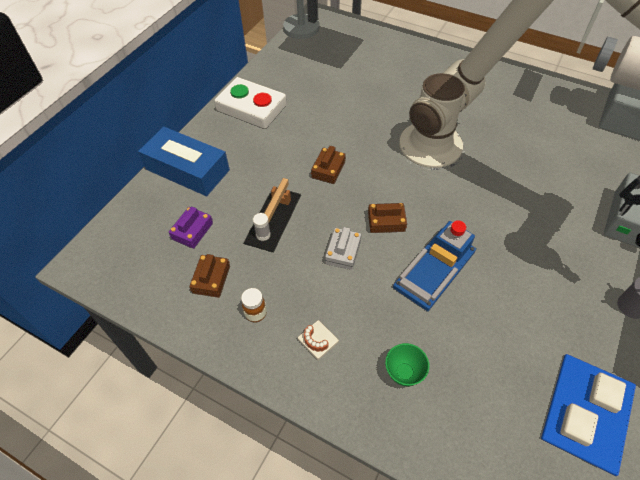

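The aluminium flask is the grey one, at about (313,245) in the top picture. The look-alikes are three browns at about (420,154), (287,307) and (385,350) and a purple at about (476,195); the enlarged crop settles this on colour. The clamp is at about (215,270), with the red pin at (198,303). The mallet head is at about (406,221) with its handle pointing down the picture. Next I'll measure from depth.

```bash
cat > h.py <<'E'
import numpy as np, cv2
def cloud(d,c):
    v,u=np.mgrid[:480,:640]
    P=np.stack([(u-c["cx"])/c["fx"]*d,(v-c["cy"])/c["fy"]*d,d],-1)
    return P@c["pose"][:3,:3].T+c["pose"][:3,3]
def rect(p):
    (c,(w,h),a)=cv2.minAreaRect((np.asarray(p)[:,:2]*1000).astype(np.float32)) if len(p)>4 else ((0,0),(0,0),0)
    if w<h: w,h,a=h,w,a-90
    return [round(float(x),1) for x in (c[0],c[1],w,h,(a+90)%180-90)]
E
python3 - <<'E'
from h import *
import pickle
D=pickle.load(open("d0.pkl","rb"))
for n in D:
    p,d,c=D[n]; W=cloud(d,c); hsv=cv2.cvtColor(p,cv2.COLOR_RGB2HSV); H,S,V=[hsv[...,i].astype(int) for i in range(3)]
    z=W[...,2]; ok=d>0
    bench=ok&(np.abs(z)<.008); print(n,"bench z",np.median(z[bench]))
    def box(x0,x1,y0,y1): return ok&(W[...,0]>x0)&(W[...,0]<x1)&(W[...,1]>y0)&(W[...,1]<y1)
    # rough centre from top pixels
    if n=="top": C={k:W[r,cc] for k,(r,cc) in dict(flask=(245,313),pin=(303,198),head=(221,406),cradle=(256,219)).items()}; print(C)
    f=C["flask"]; b=box(f[0]-.075,f[0]+.075,f[1]-.06,f[1]+.06)&(S<60)
    print("block",rect(W[b&(z>.03)&(z<.05)]),"rib",rect(W[b&(z>.062)]),np.median(z[b&(z>.062)]))
    red=ok&((H<6)|(H>174))&(S>180)&(V>120)&box(.2,.7,0,.4)&(z>.08)
    print("pin",rect(W[red]),np.median(z[red]) if red.any() else 0,red.sum())
    f=C["cradle"]; B=box(f[0]-.2,f[0]+.12,f[1]-.12,f[1]+.12)
    blue=B&(H>95)&(H<125)&(S>120)
    print("base",rect(W[blue&(z>.012)&(z<.027)]),"housing",rect(W[B&(z>.063)&(z<.08)]),"clampall",rect(W[B&(z>.013)&(z<.1)&((blue)|(z>.025))]))
    f=C["head"]; B=box(f[0]-.22,f[0]+.06,f[1]-.07,f[1]+.07)
    print("head",rect(W[B&(z>.075)]),np.median(z[B&(z>.075)]),"handle",rect(W[B&(z>.053)&(z<.065)&(H>5)&(H<25)&(S>80)]),"plate",rect(W[B&(V<60)&(z>.003)&(z<.014)]))
E
```

```text
scene bench z -0.0005363096360482267Traceback (most recent call last):
  File "<stdin>", line 11, in <module>
NameError: name 'C' is not defined. Did you mean: 'c'?
```

```bash
cat > m.py <<'E'
from h import *
import pickle
D=pickle.load(open("d0.pkl","rb"))
for n in ("top","scene"):
    p,d,c=D[n]; W=cloud(d,c); hsv=cv2.cvtColor(p,cv2.COLOR_RGB2HSV); H,S,V=[hsv[...,i].astype(int) for i in range(3)]
    z=W[...,2]; ok=d>0
    def box(x0,x1,y0,y1): return ok&(W[...,0]>x0)&(W[...,0]<x1)&(W[...,1]>y0)&(W[...,1]<y1)
    if n=="top": C={k:W[r,cc] for k,(r,cc) in dict(flask=(245,313),pin=(303,198),head=(221,406),cradle=(256,219)).items()}; print(C)
    f=C["flask"]; b=box(f[0]-.075,f[0]+.075,f[1]-.06,f[1]+.06)&(S<60)
    print(n,"block",rect(W[b&(z>.03)&(z<.05)]),"rib",rect(W[b&(z>.062)]),np.median(z[b&(z>.062)]))
    red=ok&((H<6)|(H>174))&(S>180)&(V>120)&box(.2,.7,0,.4)&(z>.08)
    print("pin",rect(W[red]),np.median(z[red]) if red.any() else 0,red.sum())
    f=C["cradle"]; B=box(f[0]-.2,f[0]+.12,f[1]-.12,f[1]+.12)
    blue=B&(H>95)&(H<125)&(S>120)
    print("base",rect(W[blue&(z>.012)&(z<.027)]),"housing",rect(W[B&(z>.063)&(z<.08)]),"clampall",rect(W[B&(z>.013)&(z<.1)&((blue)|(z>.025))]))
    f=C["head"]; B=box(f[0]-.22,f[0]+.06,f[1]-.07,f[1]+.07)
    print("head",rect(W[B&(z>.075)]),np.median(z[B&(z>.075)]),"handle",rect(W[B&(z>.053)&(z<.065)&(H>5)&(H<25)&(S>80)]),"plate",rect(W[B&(V<60)&(z>.003)&(z<.014)]))
E
python3 m.py
```

```text
{'flask': array([ 0.49447449, -0.06366613,  0.0729072 ]), 'pin': array([0.3556869 , 0.19092283, 0.11330988]), 'head': array([ 0.55346988, -0.28217269,  0.08220042]), 'cradle': array([0.46930159, 0.17160385, 0.01888618])}
top block [498.2, -61.0, 100.0, 76.1, 12.7] rib [498.4, -61.0, 70.2, 19.8, 12.8] 0.07113045300494403
pin [354.4, 193.1, 34.5, 33.6, -89.0] 0.11115808282068118 206
base [432.9, 176.8, 234.0, 108.3, -11.2] housing [354.8, 194.2, 79.9, 69.9, 78.6] clampall [425.2, 135.4, 234.9, 192.7, -10.4]
head [554.6, -281.0, 38.4, 36.5, -44.4] 0.08344196672184678 handle [458.3, -301.1, 155.6, 45.5, 1.1] plate [488.9, -290.4, 214.4, 90.1, 8.9]
scene block [500.0, -58.0, 101.6, 76.6, 13.1] rib [497.7, -58.4, 73.9, 20.4, 13.8] 0.07109639483726571
pin [355.0, 196.2, 37.3, 34.0, 19.1] 0.11062493992129185 168
base [434.7, 180.7, 236.2, 110.2, -11.4] housing [356.8, 196.2, 80.5, 72.3, 78.9] clampall [428.2, 138.8, 235.0, 200.4, -9.7]
head [556.3, -276.5, 40.1, 38.0, 66.2] 0.08303711532386515 handle [454.0, -287.7, 151.9, 47.5, 19.1] plate [490.8, -286.8, 215.9, 90.8, 9.0]
```

```bash
cat >> h.py <<'E'
from scipy.spatial.transform import Rotation as R
from cell import *
def down(deg): return (R.from_euler("z",deg,degrees=True)*R.from_euler("x",180,degrees=True)).as_rotvec()
def wrist(name):
    pos,rv=np.array(read_position()),np.array(read_ee_rot())
    p,d=camera("wrist"); c=calibration("wrist"); cv2.imwrite(f"pics/{name}.png",p[...,::-1])
    v,u=np.mgrid[:480,:640]; x,y=(u-c["cx"])/c["fx"],(v-c["cy"])/c["fy"]; th=np.hypot(x,y)+1e-9
    k=np.tan(th)/th
    P=np.stack([x*k*d,y*k*d,d],-1); T=c["T_tool_cam"]; P=P@T[:3,:3].T+T[:3,3]
    W=P@R.from_rotvec(rv).as_matrix().T+pos
    hsv=cv2.cvtColor(p,cv2.COLOR_RGB2HSV).astype(int)
    return W,hsv[...,0],hsv[...,1],hsv[...,2],(d>0)&(th<1.2)
def near(W,ok,c,r): return ok&(np.hypot(W[...,0]-c[0],W[...,1]-c[1])<r)
E
python3 - <<'E'
from h import *
move_ptp([.43,.18,.25],down(-11.3)); print(read_t(),read_q())
W,H,S,V,ok=wrist("w1"); z=W[...,2]
B=near(W,ok,(.43,.18),.16)
red=B&((H<6)|(H>174))&(S>170)&(z>.08); blue=B&(H>95)&(H<125)&(S>120)
print("pin",rect(W[red]),np.median(z[red]),"base",rect(W[blue&(z>.012)&(z<.027)]),"housing",rect(W[B&(z>.063)&(z<.078)]),"all",rect(W[B&(z>.013)&(z<.1)]))
st=B&(S<60)&(z>.027)&(z<.042); print("steel",rect(W[st]))
move_ptp([.499,-.06,.22],down(12.9)); print(read_t(),read_q())
W,H,S,V,ok=wrist("w2"); z=W[...,2]
b=near(W,ok,(.499,-.06),.08)
print("block",rect(W[b&(z>.03)&(z<.05)]),"rib",rect(W[b&(z>.062)&(z<.085)]),np.median(z[b&(z>.062)]), "bench",np.median(z[ok&(abs(z)<.01)]))
E
```

```text
2.1333 [ 7.47228727e-01  9.75970235e-02 -3.33584870e-01  2.09678914e-05
 -1.13931327e+00  6.26983175e-01]
pin [354.9, 195.9, 36.6, 36.0, -12.4] 0.1125871577037022 base [433.3, 180.4, 232.7, 109.4, -11.3] housing [355.0, 196.3, 80.4, 70.2, 79.0] all [423.2, 129.4, 233.8, 214.9, -11.3]
steel [463.0, 174.6, 154.7, 104.6, -11.4]
3.175 [ 2.05217010e-01  1.86697206e-01 -3.05070029e-01 -6.79919733e-05
 -1.07891973e+00  1.59105288e+00]
block [497.3, -58.8, 100.8, 76.6, 12.9] rib [498.6, -58.8, 69.3, 19.2, 12.6] 0.30255565051987987 bench 0.0004361815041357686
```

Run:
```python
from h import *
print(read_ft_force())
grip(.5)
move_linear([.4983,-.0588,.068],.15); print(read_ft_force())
grip(0,60); print(read_t(),read_opening(),read_ft_force())
move_linear([.4983,-.0588,.20],.2); print(read_opening(),read_ft_force())
move_ptp([.4677,.1734,.20],down(-11.3)); print(read_t())
move_linear([.4677,.1734,.125],.15)
W,H,S,V,ok=wrist("w3"); print(read_t(),read_opening(),read_ft_force(),read_position())
z=W[...,2];b=near(W,ok,(.4677,.1734),.07)&(S<60)&(z>.05)
for lo in (.05,.06,.07,.08,.09,.1,.11,.12): print(lo,(b&(z>lo)&(z<lo+.01)).sum(),rect(W[b&(z>lo)&(z<lo+.01)]))
```

```text
[-0.70840387  0.31628729  0.71957305]
[ 0.15623859  0.30626128 -0.34880727]
5.225 0.20463605115968328 [-2.4159443   2.31801109  5.89276388]
0.20468168752896432 [ 0.42399482 -0.45387229 -6.42584603]
6.9667
7.6667 0.20247127076338078 [-0.17189752 -0.35305048 -5.28544201] [0.46890958 0.17351238 0.12616966]
0.05 0 [0.0, 0.0, 0.0, 0.0, 0.0]
0.06 137 [516.8, 163.1, 72.6, 1.2, 78.5]
0.07 304 [517.0, 163.7, 76.4, 2.6, 77.8]
0.08 394 [516.8, 163.3, 75.9, 2.5, 79.1]
0.09 13051 [469.2, 173.0, 98.5, 76.6, -11.1]
0.1 224 [503.8, 177.9, 43.0, 9.0, 68.2]
0.11 229 [501.1, 166.4, 19.9, 3.5, 78.1]
0.12 6567 [469.1, 174.6, 70.4, 30.7, -18.4]
```

View pics/w3.png

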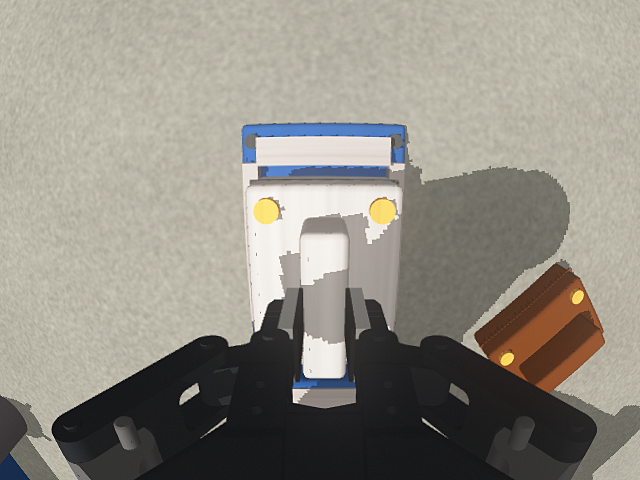

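The flask is held squarely: its block is centred on the cradle, with the end stop visible at the top at about (325,150). Lowering it now.

Run:
```python
from h import *
T=[.4677,.1734]
move_linear(T+[.100],.06); hold(.2); print(read_ft_force(),read_position())
for z in (.094,.091,.089,.0878,.0868):
    move_linear(T+[z],.03); f=read_ft_force(); print(z,f,read_position())
    if f[2]>-1: break
grip(.5); hold(.2); print(read_t(),read_ft_force(),read_opening())
move_linear(T+[.24],.25); 
W,H,S,V,ok=wrist("w4"); print(read_t()); z=W[...,2];b=near(W,ok,T,.07)&(S<60)
print("blocktop",rect(W[b&(z>.05)&(z<.066)]),np.median(z[b&(z>.05)&(z<.066)]),"rib",rect(W[b&(z>.085)&(z<.1)]),np.median(z[b&(z>.085)&(z<.1)]))
```

```text
[ 1.22731518 -0.73317089 -4.98676513] [0.46796247 0.17360952 0.10032194]
0.094 [ 0.33643787 -0.30031851 -5.56130634] [0.46748496 0.17322819 0.09367369]
0.091 [-0.82800816 -0.79264447 -5.41474474] [0.4675265  0.17327797 0.09076506]
0.089 [ 0.9239271  -0.61584915 -3.94764715] [0.4680389  0.1736158  0.08917353]
0.0878 [-2.67634776  0.38371447  5.72885981] [0.46807672 0.17366709 0.08907421]
10.1 [-1.01357907  0.31856816 -0.10950595] 0.5001732811248215
10.9083
blocktop [468.4, 173.5, 98.7, 76.1, -11.4] 0.06023562605870002 rib [467.6, 173.8, 69.4, 19.3, -11.0] 0.09218518259492324
```

View pics/w4.png

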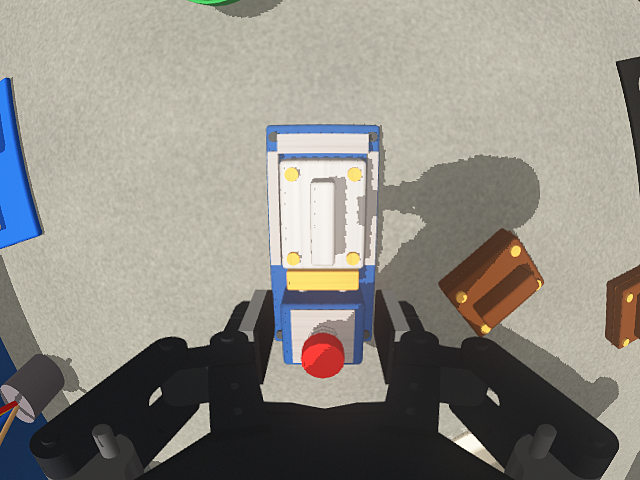

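The flask is seated flat in the cradle (block top 60 mm, rib top 92 mm) between the rails, and the pin is still up at about (322,355). Next is the mallet.

Run:
```python
from h import *
c=np.array([.5555,-.279]); e=lambda a:np.array([np.cos(np.radians(a)),np.sin(np.radians(a))])
g=c-.05*e(9)
move_ptp([*g,.24],down(9)); hold(.2); print(read_t(),read_q())
W,H,S,V,ok=wrist("w5"); z=W[...,2]
b=near(W,ok,c-.07*e(9),.15)
h=b&(z>.075)&(z<.1); print("head",rect(W[h]),np.median(z[h]))
h=b&(z>.05)&(z<.066)&(H<28)&(S>60); p=W[h]; print("handle",rect(p),np.median(p[:,2]),len(p))
# points of the handle away from the fork
q=(p[:,:2]-c)@e(9); s=p[(q<-.03)&(q>-.1)]; print("mid",rect(s)); print("all z rect",rect(W[b&(z>.054)&(z<.062)]))
pl=b&(z>.004)&(z<.013)&(V<70);print("plate",rect(W[pl]))
# planned joints
for nm,P,a in (("grip",[*g,.049],9),("up",[.365,.244,.2],-101.3),("hit",[.365,.244,.13],-101.3)): print(nm,ik(P,down(a)))
```

```text
12.8 [-2.35805172e-01  3.05832967e-01 -9.00854704e-02 -9.52207161e-06
 -1.17465979e+00  1.96505461e+00]
head [554.7, -278.7, 39.6, 38.6, -53.4] 0.08432101407712458
handle [457.0, -292.6, 153.0, 49.4, 10.3] 0.05813899228679023 3247
mid [491.2, -288.5, 70.0, 17.6, 9.5]
all z rect [457.5, -295.7, 154.2, 43.7, 0.2]
plate [489.0, -287.9, 213.1, 89.4, 9.4]
grip [-2.37311935e-01  5.04325724e-01 -3.20108355e-01  4.44089210e-16
 -7.46362248e-01  1.96518789e+00]
up [ 0.96179418  0.09414383 -0.47271015  0.         -1.00394235 -1.15901639]
hit [ 9.61794182e-01  1.82124838e-01 -5.74837991e-01 -4.44089210e-16
 -8.13833498e-01 -1.15901639e+00]
```

View pics/w5.png

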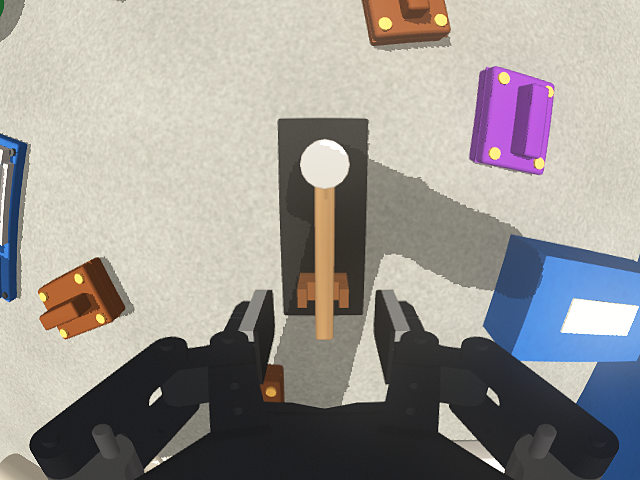

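Run:
```python
from h import *
g=[.5056,-.2867]; a=9.3
move_ptp([*g,.15],down(a))
move_linear([*g,.049],.15); hold(.1); print(read_ft_force())
grip(0,110); print(read_t(),read_opening(),read_ft_force(),read_position())
move_linear([*g,.079],.1); move_linear([*g,.20],.25); hold(.2); print(read_opening(),read_ft_force(),read_moment(),read_position())
W,H,S,V,ok=wrist("w6"); z=W[...,2]
b=near(W,ok,(.555,-.279),.05)&(z>.2); h=b&(z>.225)&(S<60); print("head",rect(W[h]),np.median(z[h]))
h=ok&(z>.19)&(z<.23)&(H<28)&(S>60)&(H>5);p=W[h];q=(p[:,:2]-[.555,-.279])@[np.cos(np.radians(a)),np.sin(np.radians(a))]
for lo in(-.05,-.04,-.03): s=(q>lo)&(q<lo+.01); print(lo,s.sum(),np.median(p[s,2]) if s.any() else 0)
h=b&(S<60)&(H>=0)&(z>.225); X=W[h]; A=np.c_[X[:,:2]-X[:,:2].mean(0),np.ones(len(X))]; print("tilt",np.linalg.lstsq(A,X[:,2],rcond=None)[0])
print(read_t())
```

```text
[-0.44421574  0.38451041  0.05132812]
14.5917 0.17183399035645058 [-1.44501996  2.16017013  5.41569072] [ 0.50601673 -0.28677456  0.05028411]
0.16718467392731373 [-0.53123854 -0.54331521 -2.68798864] [-0.03911776  0.03444927  0.01178832] [ 0.50447323 -0.28630318  0.19748453]
head [537.6, -288.3, 67.9, 64.1, -10.2] 0.2716684548879069
-0.05 906 0.20555698391342972
-0.04 1098 0.20527377289477616
-0.03 23 0.2053582463377735
tilt [-1.08873221 -0.16624594  0.26331928]
15.925
```

```bash
cat >> h.py <<'E'
PIN=np.array([.3549,.1959]); AH=-101.3
def head(name):
    t=np.array(read_position()); W,H,S,V,ok=wrist(name); z=W[...,2]-t[2]
    x=R.from_rotvec(read_ee_rot()).as_matrix()[:2,0]; m=near(W,ok,t[:2]+.05*x,.03)&(z>.02)&(z<.045)&(V>120)&(S<60)
    X=W[m]; A=np.c_[(X[:,:2]-X[:,:2].mean(0))@x,np.ones(len(X))]
    print("head",rect(X),"top z-tcp",round(np.median(z[m]),4),"slope",round(np.linalg.lstsq(A,X[:,2],rcond=None)[0][0],3))
    print("tcp",t); r=near(W,ok,PIN,.03)&((H<6)|(H>174))&(S>170)&(W[...,2]>.06)&(W[...,2]<.13)
    print("pin z",np.median(W[...,2][r]) if r.any() else None,r.sum(),rect(W[r]))
E
python3 - <<'E'
from h import *
move_linear([.5056,-.2867,.25],.25)
e=np.array([np.cos(np.radians(AH)),np.sin(np.radians(AH))]); g=PIN-.05*e
move_ptp([*g,.25],down(AH)); move_linear([*g,.195],.2); hold(.3); print(read_t(),read_q(),read_opening())
head("w7")
E
```

```text
19.6417 [ 9.63629917e-01  9.88076937e-02 -4.78570580e-01  2.17236569e-04
 -9.91074692e-01 -1.16089675e+00] 0.16642694199587416
head [355.6, 197.0, 39.1, 39.0, -21.8] top z-tcp 0.0336 slope -0.012
tcp [0.36512788 0.2454049  0.19604389]
pin z 0.11135659833112399 20 [347.8, 179.6, 11.2, 0.8, -21.0]
```

View pics/w7.png

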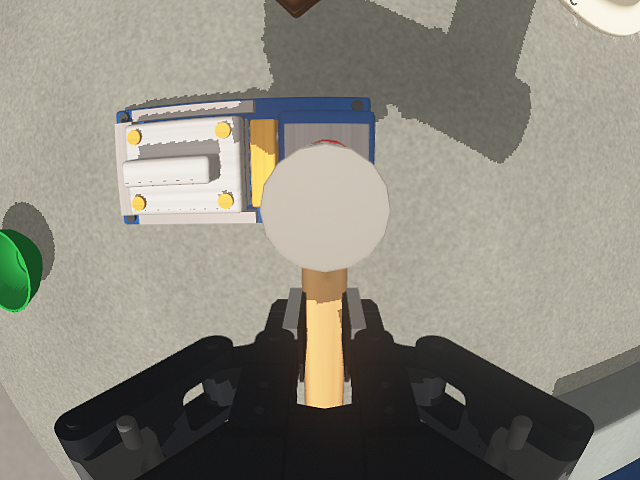

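The head is level and right over the pin, whose red edge shows at about (328,143); nothing else is under it. Now the blow.

Run:
```python
from h import *
e=np.array([np.cos(np.radians(AH)),np.sin(np.radians(AH))]); g=PIN-.05*e
move_linear([*g,.133],.35); print(read_t(),read_position(),read_ft_force())
move_linear([*g,.195],.25); hold(.3); print(read_t(),read_opening())
head("w8")
```

```text
20.0167 [0.365831   0.24637012 0.13359034] [-0.51734043 -0.16237606 -2.81633822]
20.7167 0.1633239808336838
head [354.7, 196.0, 39.3, 38.9, -1.1] top z-tcp 0.0338 slope -0.009
tcp [0.3642465  0.24435857 0.19398837]
pin z None 0 [0.0, 0.0, 0.0, 0.0, 0.0]
```

```bash
cat >> h.py <<'E'
def look():
    e=np.array([np.cos(np.radians(AH)),np.sin(np.radians(AH))]); g=PIN-.05*e
    move_linear([*(g-.06*e),.20],.3); hold(.15); W,H,S,V,ok=wrist("look%d"%int(read_t()*100)); z=W[...,2]
    r=near(W,ok,PIN,.035)&((H<6)|(H>174))&(S>170)&(z>.06)&(z<.13); print("pin z",np.median(z[r]),r.sum(),rect(W[r]))
    b=near(W,ok,(.4677,.1734),.07)&(S<60); print("rib",rect(W[b&(z>.085)&(z<.1)])); j=near(W,ok,PIN,.12)&(z>.042)&(z<.054)&(H>15)&(H<30)&(S>100); print("jaw",rect(W[j]),read_t())
    hs=near(W,ok,PIN,.05)&(z>.064)&(z<.08)&(S<60); print("housing z",np.median(z[hs]))
E
python3 -c "
from h import *
look()"
```

```text
pin z 0.09122503386358359 2197 [354.2, 196.5, 37.3, 36.3, 70.0]
rib [471.6, 173.2, 69.9, 20.0, -11.4]
jaw [412.6, 184.6, 69.7, 21.4, 78.5] 21.3167
housing z 0.07185756459680745
```

Run:
```python
from h import *
e=np.array([np.cos(np.radians(AH)),np.sin(np.radians(AH))]); g=PIN-.05*e
move_linear([*g,.195],.2)
move_linear([*g,.130],.45); print(read_position(),read_ft_force())
move_linear([*g,.195],.25); hold(.2); print(read_t(),read_opening())
head("w9"); look()
```

```text
[0.36564203 0.2464902  0.12984993] [-0.98940669 -0.59567285 -2.9126526 ]
22.6667 0.16782799883264207
head [355.8, 197.6, 40.1, 39.1, 46.7] top z-tcp 0.0388 slope 0.036
tcp [0.36398793 0.24409246 0.19374545]
pin z None 0 [0.0, 0.0, 0.0, 0.0, 0.0]
pin z 0.09122392315490398 2191 [354.1, 196.7, 37.1, 35.9, 78.9]
rib [471.7, 173.0, 69.9, 20.3, -11.4]
jaw [412.7, 184.7, 69.5, 21.4, 78.8] 23.2667
housing z 0.07184929181332533
```

Pin reads 91.2 mm both times and the second blow left it there, so it is fully home. The flask has been pushed about 4 mm onto the end stop, as expected. The mallet has pitched about 2.6° in the grip, so I'll level it before putting it back.

Run:
```python
from h import *
def dp(a,p):
    return (R.from_rotvec(p*np.array([-np.sin(np.radians(a)),np.cos(np.radians(a)),0]))*R.from_rotvec(down(a))).as_rotvec()
t=read_position(); move_linear([t[0],t[1],.25],.25)
g=[.5056,-.2867]; move_ptp([*g,.25],dp(9.3,.046)); move_linear([*g,.12],.2); hold(.4); print(read_t(),read_q())
t=np.array(read_position()); head("w10"); head("w11")
```

```text
27.4833 [-0.22811716  0.43013927 -0.23401359  0.02156113 -0.948261    1.94830012]
head [553.9, -278.1, 39.3, 39.1, -46.2] top z-tcp 0.0365 slope -0.01
tcp [ 0.50577866 -0.28676371  0.12056139]
pin z None 0 [0.0, 0.0, 0.0, 0.0, 0.0]
head [553.9, -278.1, 39.7, 38.9, -24.8] top z-tcp 0.0365 slope -0.01
tcp [ 0.50569764 -0.28674073  0.12037185]
pin z None 0 [0.0, 0.0, 0.0, 0.0, 0.0]
```

View pics/w11.png

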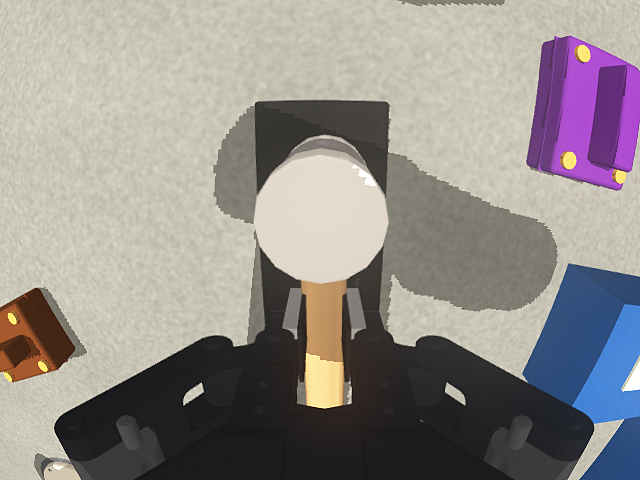

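The head is level again (slope −0.010, as before the blows) and about 1 mm off its place. Lowering.

Run:
```python
from h import *
g=[.5066,-.2872]
move_linear([*g,.056],.12); hold(.15); print(read_ft_force())
for z in (.051,.049,.0475,.0463,.0453,.0443):
    move_linear([*g,z],.03); f=read_ft_force(); print(z,f)
    if f[2]>1: break
grip(.4); hold(.2); print(read_t(),read_ft_force(),read_opening())
rv=read_ee_rot()
move_linear([*g,.10],.1); move_linear([*g,.24],.25); move_ptp([.4966,-.2889,.24],down(9.3)); hold(.2)
W,H,S,V,ok=wrist("w12"); z=W[...,2]; c=np.array([.555,-.279]); e=np.array([.987,.161])
b=near(W,ok,c-.07*e,.15); h=b&(z>.075)&(z<.1); print("head",rect(W[h]),np.median(z[h]))
p=W[b&(z>.05)&(z<.066)&(H<28)&(S>60)]; q=(p[:,:2]-c)@e; s=p[(q<-.03)&(q>-.1)]; print("mid",rect(s))
for lo in(-.03,-.07,-.11,-.15,-.17): k=(abs(q-lo)<.006);print(lo,np.median(p[k,2]) if k.any() else None)
print(read_t())
```

```text
[ 0.62352248 -0.06297497 -3.86814992]
0.051 [ 0.02246899  0.0227537  -1.81974745]
0.049 [0.88032994 0.26251543 2.01774587]
29.5083 [-0.52484168 -0.32482963 -0.97553215] 0.3986798232451297
head [556.1, -279.5, 39.1, 39.0, -70.3] 0.08432678265908755
mid [491.0, -290.2, 70.0, 17.9, 9.6]
-0.03 0.05820796464505601
-0.07 0.058377976135903176
-0.11 0.05812819535321126
-0.15 0.058335213415793244
-0.17 0.058149017353334165
31.375
```

View pics/w12.png

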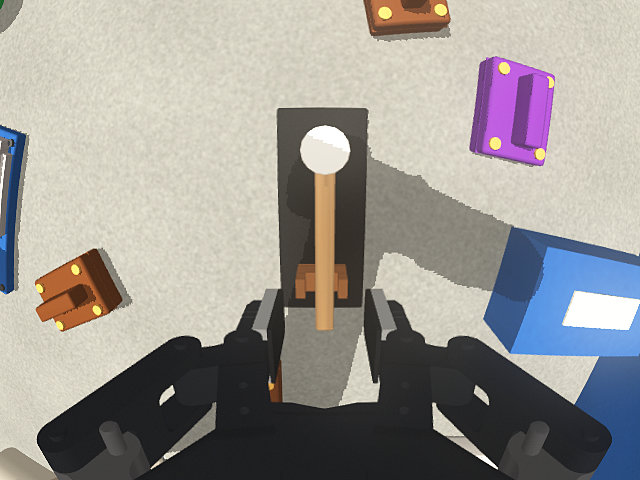

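The mallet is back: head standing at (325,150), handle level in the fork, about 1.5 mm from where it started. One last check of the rest of the scene from the top camera, then I'll hand in.

Run:
```python
from h import *
import pickle
D=pickle.load(open("d0.pkl","rb"))["top"]; p,d=camera("top"); c=D[2]
W0,W1=cloud(D[1],c),cloud(d,c)
for n in("cast","bowl","jar"):
    s=silhouettes("top",n); m=s[0]["pixels"] if s else None
    print(n,round(float(s[0]["p"]),2),s[0]["extent"],"mean colour diff",np.abs(p[m].astype(int)-D[0][m]).mean().round(1)) if s else print(n,"none")
hsv=cv2.cvtColor(p,cv2.COLOR_RGB2HSV).astype(int); z=W1[...,2]
r=near(W1,d>0,PIN,.035)&((hsv[...,0]<6)|(hsv[...,0]>174))&(hsv[...,1]>170)&(z>.06); print("pin z",np.median(z[r]))
b=near(W1,d>0,(.47,.172),.07)&(hsv[...,1]<60); print("rib",rect(W1[b&(z>.085)&(z<.1)]))
print(read_t()); finish_job()
```

```text
cast 0.71 [273.1, 129.9, 305.2, 164.7] mean colour diff 4.0
bowl 0.81 [180.9, 129.6, 223.8, 168.4] mean colour diff 3.2
jar 0.82 [346.5, 125.9, 369.8, 148.4] mean colour diff 4.4
pin z 0.08959008201668572
rib [472.8, 170.2, 69.6, 21.3, -12.0]
31.575
the job is handed in; nothing more can be done
```

The job is done and handed in at 31.6 s of the 58 s allowed: the flask is clamped, the pin is home and the mallet is back on its rest.

- **Flask:** I lowered it into the cradle until it touched down and let go. It sat flat, with its rib top at 92 mm. Locking the clamp then pushed it about 4 mm against the end stop, as expected.
- **Pin:** I struck it twice with the mallet. It stood at 91.2 mm after the first blow (home is 91 mm) and had not moved after the second, which was only to make sure. The top camera at the end read 89.6 mm, within that camera's error of about 2 mm.
- **Mallet:** The second blow pitched it about 2.6° in the grip. I levelled it before setting it down. It now stands on the rubber with the handle level in the fork, about 1.5 mm from where it started.
- **Cast, bowl and jar:** They look unchanged in the top picture.

I did not log the peak force during the blows. I read the wrist force only just after each one, when it showed about 3 N.

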